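# Index the injector out of the press and hold the stroke gauge on its mark

### The job

First turn the round indexing table by its red knob one position, a quarter turn anticlockwise seen from above, so that it clicks in and the injector with the yellow spot comes out from under the press. Then take the blue stroke gauge out of its stand and hold it upright with its sprung red tip on the yellow spot, pressed gently so that the tip is about half way in. Finish while holding it there with the gripper, do not put it down or let go, and leave the other things on the bench alone.

Things in the scene. Friction and masses are not known exactly. Their poses are not given: they have to be found in the camera images.
- fixture: fixed: dark round base, radius 118 mm; on it an aluminium disc, radius 105, top 50 mm up. Green press on its +y side: column 190 mm from the disc axis, head 44 wide, top 190 high, reaching in to 50 mm from the axis, ram end 112 high over its station; hand lever beyond the column, 240 high, 285 mm from the axis. Origin on the disc axis at bench level, z up; axes within 0.35 rad of the world's.
- turntable (a joint): disc angle, rad, growing anticlockwise from above. A spring snaps it to one of two positions with firm stops: 0 (start: spot injector under the press, fixture's +y side) and 1.571 (spot injector in the open at the fixture's -x side, the other one under the press). Turning takes under 10 N at the knob; let go past 50 degrees, the spring pulls it home.
- hub (a point): centre of the disc's top face, on its axis of rotation, 50 mm above the bench
- knob (a point): middle of the top of the red knob: a fixed upright round post, diameter 18 mm, standing 50 mm tall on the disc's top face (knob top 100 mm above the bench), 85 mm from the disc axis, 135 degrees round from either injector; free space around it. Moves with the disc: from the fixture's (-60, -60) mm corner to its (+60, -60) mm corner.
- marked_injector: injector with a yellow spot on its top, fixed upright on the disc and turning with it, 72 mm from the disc axis; 36 mm wide, 48 mm tall, its flat level top 98 mm above the bench. Origin at the centre of its underside, z up. The other injector, 90 degrees clockwise of it, is the same with a plain steel top.
- spot (a point): centre of the yellow spot (diameter 14 mm) on the flat top of the marked injector, 98 mm above the bench
- gauge: loose round stroke gauge, 0.15 kg, upright in its stand. Origin: end of its red tip when fully out (stays there in the gauge when the tip is pushed in); z runs from tip to cap. From the tip end: sprung tip rod (8 mm ball) to 22 mm, steel stem diameter 14 to 70 mm, blue grip barrel diameter 24 from 70 to 135 mm (grip here), black cap diameter 21 to 150 mm.
- gauge_tip (a joint): how far the gauge's tip is pushed in, 0 (out) to 0.014 m (bottomed). Spring: 0.7 N to start, 3.2 N half way in (7 mm), 5.6 N at the end, rigid beyond.
- tip_end (a point): end of the gauge's red ball tip; moves up into the gauge with the tip
- stand: fixed gauge stand: black round foot, diameter 80, 12 mm thick; upright aluminium tube, outer diameter 30, inner 17, top 90 mm high. The stem sits 48 mm in the tube (the tip below it too), the barrel rests on the rim, gauge origin 20 mm above the bench: lift straight up over 75 mm. Origin: centre of underside. On the robot's right, in one of two places; the tray is at the other.
- tray: fixed steel parts tray, 110 x 200 x 20 mm, origin at the centre of its underside; leave alone
- nut: loose dark ring nut, 28 mm across, 18 mm tall, lying in the tray; origin at its underside; leave alone
- cone: loose brass nozzle, 28 mm across, 34 mm tall, standing in the tray; origin at its underside; leave alone
- spray: loose red spray can, 56 mm diameter, 180 mm tall, at the back of the bench; origin at its underside; leave alone
- grease: loose yellow jar, 64 mm diameter, 75 mm tall, at the back of the bench; origin at its underside; leave alone
- screwdriver: loose red-handled screwdriver lying at the back of the bench; leave alone

How it is judged:
By the outcome, as a careful person would: the job done as asked, in the order asked, and still so for the second after the job is handed in, while the arm keeps its last pose, push and grip.
It also fails if it takes over 64 s, if anything falls off the work surface, if the arm or the gripper's body presses on something with over 40 N, if the wrist force passes 120 N, or if a joint passes its speed limit or range.

### The arm

A 6-joint arm with a two-finger parallel gripper is mounted at the origin on the work surface. World frame = base frame: x ahead of the robot, y to its left, z up, the work surface at z = 0. Lengths are in m, angles in rad, forces in N, time in s.
With the tool pointing down it reaches from about 0.275 to 0.875 m from the base axis. Payload 12.5 kg.
Tool frame: the origin (TCP) lies midway between the tips of the shut fingers; the grasp point (between the pads) lies 19 mm behind it; z points along the fingers, y is the line along which they close (so a half turn about z gives the same grasp; the last joint's range is limited). The gripper opens to 85 mm and grips with 20 to 120 N. Pads are 22 mm wide; open, the fingers measure 114 mm over their backs; the gripper's body (76 mm by 85 mm) begins 54 mm behind the grasp point. The pads swing forward as they close: fully open they stand 13 mm farther back than shut.
Start: joints at [1.054, 0.351, 1.652, -0, 1.139, -0.085], TCP at [0.23, 0.5, 0.211] pointing down, gripper open.
Joint ranges: [-2.75, 2.75], [-0.79, 2.1], [0.01, 2.65], [-1.57, 4.71], [0.07, 3.14], [-2.87, 2.87]. Speed limits (rad/s): [2.22, 2.22, 2.79, 3.14, 3.14, 3.14].

### API

Orientations are given as a 3x3 rotation matrix whose columns are the frame's x, y, z axes.
In Python, from station import manip, imaging, spotter gives the robot as it stands. The module is installed in compiled form; this text tells all that it offers.
- The arm moves only by the shell command python3 -m inch 'ROWS' [FORCE]. ROWS is JSON, a list of rows, each an object of numbers: "ax", "ay", "az": the turn, a rotation vector about the world's x, y, z in degrees; "tx", "ty", "tz": the shift along the world's x, y, z in m; "fingers": the opening, from 0 (shut) to 1 (fully open). A call has 1 to 12 rows; each row shifts and turns the commanded pose from where the row before left it; what a row does not reach is not made up. A row lasts 1/12 s, in which the tool goes at most 41.7 mm and 7.16 degrees, less where a joint would pass 70% of its speed; a pose out of reach is approached as far as the arm can. A call is refused whole if a number of a shift passes 0.0417 or a number of a turn 7.16, either way. A call with a gripper value outside its range is refused whole. The fingers move at their own pace and stop on an object; FORCE is the grip in N (left out, the last holds). Time passes only in rows, so rows that do not move let the fingers close. It gives the time, the measured TCP pose, the force, the opening and the grip force at its end, in the units of the state.
- manip.sense(): the state, without advancing time (a new reading comes with each control period).
- imaging.read_camera(name): name is "side" or "top"; returns a dict with "img" (420x560x3 uint8, red, green, blue), "mtx" (3x3 intrinsics, pixels), "cam_to_world" (4x4, takes a point from camera to world coordinates). Camera axes: x right, y down, z forward; pixel columns grow to the right and rows downward; lengths in m; the calibration is good to about 2 mm. A picture is of the moment at which its call begins. There is no depth.
- manip.finish_job(): hands the job in; it is judged then, once.
Trained networks look in a picture, given as the dict that the camera call returned (one of the last four; its "shot" number tells which), for a name from the list of things; names that differ only in an ending like _2 or _b are one class to them, and where a whole thing is asked for, a point or a joint stands for the part that bears it (a point fixed in the world has none). Each returns a list of dicts, best first, with "confidence" (0 to 1); they miss things now and then, are a little off and sometimes report something else, mostly with a low value. They report only what shows in the picture. A call takes as long as a camera call.
- spotter.boxes_of(query, picture): "bbox" ([left, top, width, height] in pixels, round what is visible of it).
- spotter.masks_of(query, picture): "mask" (420x560 bool, what is visible of it) and "bbox" ([left, top, width, height] in pixels, round what is visible of it).
The state is a dict: "time_s": time; "joint_pos": joint angles; "joint_vel": joint speeds; "tau": joint torques, N m; "position": TCP position; "tool_rot": TCP orientation; "wrist_force": force on the tool from outside, world axes, zero at the start; "wrist_torque": the same for the moment, N m; "gripper_width": finger opening in m; "grasp_force": force on a finger pad.
Only numpy, scipy, OpenCV 4.12 (cv2) and the standard library are available. Lean on these libraries where they do the work, as an engineer would, in place of code of your own. Each camera call takes 0.05 s, during which the arm holds its last target. There are 200 camera calls.

## Working session

There is one attempt and no reset: what is moved stays moved. The work goes in short steps, Python scripts to look and compute and a shell command to move; the robot and the scene stay as the last step left them, time stands still between calls to the robot, and variables do not carry over. Pictures are saved under pics/ and viewed, at most 10 in all, crops included, and the job is handed in when it is done.

```bash
mkdir -p pics
cat > h.py <<'E'
import numpy as np, cv2
from station import manip, imaging, spotter
def ray(p,u,v):
    T=np.array(p["cam_to_world"]);d=np.linalg.inv(p["mtx"])@[u,v,1];return T[:3,3],T[:3,:3]@d
def onz(p,u,v,z):
    o,d=ray(p,u,v);return o+d*(z-o[2])/d[2]
def proj(p,X):
    T=np.linalg.inv(p["cam_to_world"]);c=T[:3,:3]@np.array(X)+T[:3,3];q=np.array(p["mtx"])@c;return q[:2]/q[2]
def tri(pa,a,pb,b):
    A=[];B=[]
    for p,(u,v) in((pa,a),(pb,b)):
        o,d=ray(p,u,v);d/=np.linalg.norm(d);M=np.eye(3)-np.outer(d,d);A.append(M);B.append(M@o)
    return np.linalg.solve(sum(A),sum(B))
def save(p,n,s=1.4):cv2.imwrite(f"pics/{n}.png",cv2.resize(p["img"][:,:,::-1],None,fx=s,fy=s))
E
python3 - <<'E'
from h import *
np.set_printoptions(precision=3,suppress=True)
for n in("top","side"):
    p=imaging.read_camera(n);save(p,n+"0",1)
    print(n,np.array(p["cam_to_world"])[:3].tolist())
    for q in("fixture","knob","spot","marked_injector","gauge","stand","tray"):
        r=spotter.masks_of(q,p)[:2]
        for x in r:
            ys,xs=np.nonzero(x["mask"]);print(q,round(x["confidence"],2),x["bbox"],xs.mean().round(1),ys.mean().round(1))
print(manip.sense())
E
```

```text
top [[-0.022888355312935656, -0.9992429165175917, 0.031459767648315484, 0.5328997500275162], [-0.9997361672848956, 0.022816276353039417, -0.0026482741340633376, -0.08151391362739206], [0.0019284744167931591, -0.03151208217174677, -0.9995015105859643, 1.2703739555896671]]
fixture 0.75 [57.7, 182.7, 201.0, 94.3] 185.8 235.2
fixture 0.18 [167.5, 186.8, 86.0, 89.4] 211.4 230.2
knob 0.91 [167.7, 187.2, 86.8, 86.2] 211.4 230.6
gauge 0.63 [366.5, 180.6, 15.3, 14.3] 373.8 187.1
gauge 0.4 [339.1, 257.6, 13.2, 10.0] 344.4 263.2
stand 0.78 [349.4, 177.8, 30.8, 31.2] 363.3 191.6
stand 0.32 [180.7, 233.9, 6.2, 6.1] 184.2 237.7
tray 0.83 [327.2, 240.5, 81.7, 53.6] 368.2 268.1
side [[0.8758746887813885, -0.2963202429036738, 0.38083834260433086, 0.2120436207032557], [-0.4823606808239006, -0.5162319352308566, 0.7076953883154162, -0.7763614261118338], [-0.013103554754688187, -0.80355392021526, -0.5950877197182601, 0.6943270626451009]]
fixture 0.91 [147.8, 82.8, 122.3, 175.3] 202.1 194.0
fixture 0.65 [334.2, 286.5, 41.7, 58.4] 353.0 317.5
knob 0.67 [171.7, 170.2, 92.7, 72.1] 216.4 207.4
spot 0.61 [189.2, 171.2, 16.3, 21.4] 197.3 181.9
marked_injector 0.88 [189.1, 172.8, 19.5, 22.3] 197.8 182.2
gauge 0.62 [348.2, 245.0, 18.6, 45.7] 358.1 269.1
stand 0.68 [330.9, 286.7, 45.8, 55.5] 353.4 317.3
tray 0.73 [194.7, 309.0, 124.2, 111.0] 255.4 368.2
{'time_s': 0.8, 'joint_pos': array([ 1.054,  0.351,  1.652,  0.   ,  1.139, -0.085]), 'joint_vel': array([-0.   ,  0.001, -0.   ,  0.   ,  0.001, -0.001]), 'tau': array([ -0.001, -50.6  , -29.163,  -0.   ,   0.001,   0.   ]), 'position': array([0.23 , 0.5  , 0.211]), 'tool_rot': array([[-0.908,  0.418,  0.   ],
       [ 0.418,  0.908,  0.   ],
       [-0.   ,  0.   , -1.   ]]), 'wrist_force': array([-0.27 , -0.236,  0.083]), 'wrist_torque': array([0.048, 0.068, 0.061]), 'grasp_force': 0.0, 'gripper_width': 0.08562515427491485}
```

```bash
python3 -c "
import cv2,numpy as np
" ; ls pics
```

```text
side0.png
top0.png
```

View pics/top0.png

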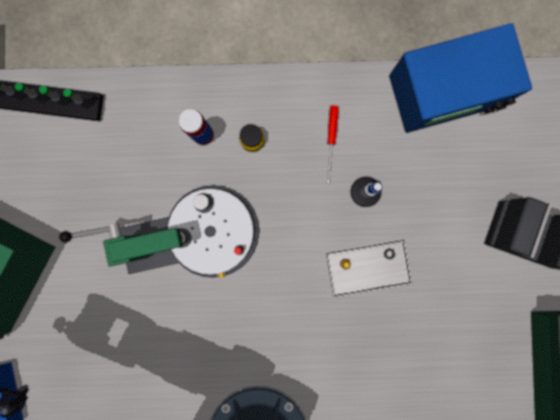

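View pics/side0.png

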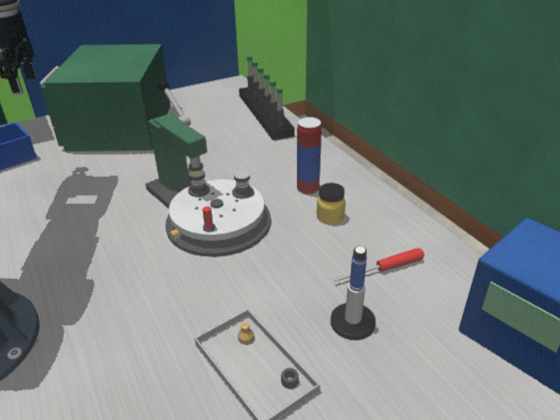

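The top view shows the disc centre at (210,231), the knob at (239,250), the gauge cap at (377,187) and the press on the image's left (+y). The side view shows the knob at (208,215), the gauge at (358,270) and its stand at (353,317).

```bash
cat > red.py <<'E'
from h import *
def knob(p,box):
    x0,x1,y0,y1=box;im=p["img"].astype(int);m=np.zeros(im.shape[:2],bool)
    r=im[...,0]-np.maximum(im[...,1],im[...,2]);m[y0:y1,x0:x1]=(r>60)[y0:y1,x0:x1]
    ys,xs=np.nonzero(m);return xs.mean(),ys.mean(),xs.min(),xs.max(),ys.min(),ys.max()
E
python3 - <<'E'
from red import *
np.set_printoptions(precision=4,suppress=True)
t=imaging.read_camera("top");s=imaging.read_camera("side")
kt=knob(t,(225,255,235,265));ks=knob(s,(195,220,195,235));print(kt,ks)
K=tri(t,kt[:2],s,ks[:2]);print("knob mid tri",K)
m=max((x for x in spotter.masks_of("knob",t)),key=lambda x:x["confidence"])["mask"]
H=onz(t,211.4,230.6,.05);print("hub",H)
d=K-H;print("knob ang",np.degrees(np.arctan2(d[1],d[0])),np.hypot(*d[:2]))
im=t["img"].astype(int)
st=spotter.masks_of("stand",t)[0];print("stand",onz(t,363.3+1,191.6,.006), st["bbox"])
b=st["bbox"];print("foot bbox centre",onz(t,b[0]+b[2]/2,b[1]+b[3]/2,.012))
g=spotter.masks_of("gauge",s)[0];ys,xs=np.nonzero(g["mask"])
gt=spotter.masks_of("gauge",t)[0];yt,xt=np.nonzero(gt["mask"])
G=tri(t,(xt.mean(),yt.mean()),s,(xs.mean(),ys.mean()));print("gauge",G)
for p,n in((t,"t"),(s,"s")):
    for z in(.012,.09,.17):print(n,z,proj(p,[*G[:2],z]))
    print("hub proj",proj(p,H),"knob top",proj(p,[K[0],K[1],.1]))
a=cv2.resize(t["img"][160:290,100:420,::-1],(800,325),interpolation=cv2.INTER_CUBIC)
b=cv2.resize(s["img"][150:345,150:390,::-1],(338,275),interpolation=cv2.INTER_CUBIC)
c=np.zeros((600,800,3),np.uint8);c[:325]=a;c[325:,:338]=b
g=cv2.resize(s["img"][240:345,320:385,::-1],(170,275),interpolation=cv2.INTER_CUBIC);c[325:,400:570]=g
cv2.imwrite("pics/c1.png",c)
E
```

```text
(np.float64(237.5686274509804), np.float64(250.31372549019608), np.int64(234), np.int64(241), np.int64(247), np.int64(254)) (np.float64(206.54054054054055), np.float64(208.8108108108108), np.int64(203), np.int64(210), np.int64(206), np.int64(211))
knob mid tri [0.4768 0.0318 0.0981]
hub [0.5246 0.0997 0.05  ]
knob ang -125.151946248329 0.08305965358163665
stand [ 0.615  -0.2862  0.006 ] [350.6, 177.1, 30.5, 32.5]
foot bbox centre [ 0.61  -0.289  0.012]Traceback (most recent call last):
  File "<stdin>", line 13, in <module>
IndexError: list index out of range
```

```bash
R='{"tx":0.0185,"ty":-0.0355,"az":-4.6}'; python3 -m inch '[{"tx":0.0185,"ty":-0.0355,"az":-4.6},{"tx":0.0185,"ty":-0.0355,"az":-4.6},{"tx":0.0185,"ty":-0.0355,"az":-4.6},{"tx":0.0185,"ty":-0.0355,"az":-4.6},{"tx":0.0185,"ty":-0.0355,"az":-4.6},{"tx":0.0185,"ty":-0.0355,"az":-4.6},{"tx":0.0185,"ty":-0.0355,"az":-4.6},{"tx":0.0185,"ty":-0.0355,"az":-4.6},{"tx":0.0185,"ty":-0.0355,"az":-4.6},{"tx":0.0185,"ty":-0.0355,"az":-4.6},{"tx":0.0185,"ty":-0.0355,"az":-4.6},{"tx":0.0185,"ty":-0.0355,"az":-4.6}]'
python3 -m inch '[{"tx":0.012,"ty":-0.0215},{"tx":0.012,"ty":-0.0215},{},{}]'
python3 - <<'E'
from red import *
np.set_printoptions(precision=4,suppress=True)
t=imaging.read_camera("top");s=imaging.read_camera("side")
ks=knob(s,(195,220,195,235));print("knob side",ks)
c=np.zeros((600,800,3),np.uint8)
c[:325]=cv2.resize(t["img"][160:290,100:420,::-1],(800,325),interpolation=cv2.INTER_CUBIC)
c[325:,:338]=cv2.resize(s["img"][150:345,150:390,::-1],(338,275),interpolation=cv2.INTER_CUBIC)
c[325:,400:570]=cv2.resize(s["img"][240:345,320:385,::-1],(170,275),interpolation=cv2.INTER_CUBIC)
cv2.imwrite("pics/c1.png",c)
for p in(t,s):
  for q in("gauge","stand"):
    for g in spotter.masks_of(q,p)[:2]:print(q,round(g["confidence"],2),g["bbox"])
for z in(0,.09,.17):
  X=[.612,-.288,z];print(z,proj(t,X),proj(s,X))
E
```

```text
knob side (np.float64(206.54054054054055), np.float64(208.8108108108108), np.int64(203), np.int64(210), np.int64(206), np.int64(211))
gauge 0.43 [367.9, 184.5, 11.5, 12.7]
stand 0.82 [349.4, 176.9, 32.8, 32.8]
gauge 0.89 [348.7, 244.7, 16.6, 47.8]
stand 0.92 [333.6, 287.1, 42.1, 56.0]
0 [364.6708 192.8964] [350.6041 321.9574]
0.09 [370.7315 190.413 ] [354.2348 285.4695]
0.17 [376.9488 187.8654] [357.8652 248.9847]validation failed for argument at $[0]...
validation failed for argument at $[0]...
```

View pics/c1.png

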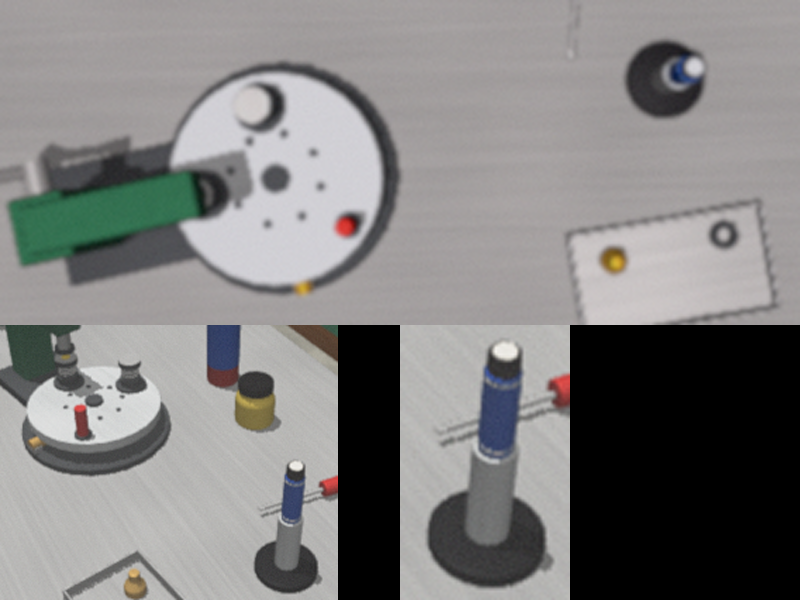

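The crops show the hub hole at top pixel (210,231.2), the knob top at (238.8,250.8), and the gauge cap at top (377.6,186.8) and side (360.5,249.9). The arm has not moved: both moves were refused, probably because every row needs all its keys.

```bash
python3 -m inch '[{"ax":0,"ay":0,"az":-4.6,"tx":0.0185,"ty":-0.0355,"tz":0,"fingers":1},{"ax":0,"ay":0,"az":-4.6,"tx":0.0185,"ty":-0.0355,"tz":0,"fingers":1},{"ax":0,"ay":0,"az":-4.6,"tx":0.0185,"ty":-0.0355,"tz":0,"fingers":1},{"ax":0,"ay":0,"az":-4.6,"tx":0.0185,"ty":-0.0355,"tz":0,"fingers":1},{"ax":0,"ay":0,"az":-4.6,"tx":0.0185,"ty":-0.0355,"tz":0,"fingers":1},{"ax":0,"ay":0,"az":-4.6,"tx":0.0185,"ty":-0.0355,"tz":0,"fingers":1},{"ax":0,"ay":0,"az":-4.6,"tx":0.0185,"ty":-0.0355,"tz":0,"fingers":1},{"ax":0,"ay":0,"az":-4.6,"tx":0.0185,"ty":-0.0355,"tz":0,"fingers":1},{"ax":0,"ay":0,"az":-4.6,"tx":0.0185,"ty":-0.0355,"tz":0,"fingers":1},{"ax":0,"ay":0,"az":-4.6,"tx":0.0185,"ty":-0.0355,"tz":0,"fingers":1},{"ax":0,"ay":0,"az":-4.6,"tx":0.0185,"ty":-0.0355,"tz":0,"fingers":1},{"ax":0,"ay":0,"az":-4.6,"tx":0.0185,"ty":-0.0355,"tz":0,"fingers":1}]'
python3 - <<'E'
from h import *
np.set_printoptions(precision=4,suppress=True)
t=imaging.read_camera("top");s=imaging.read_camera("side")
print("cap",tri(t,(377.6,186.8),s,(360.5,249.9)))
H=onz(t,210,231.2,.05);K=onz(t,238.5,250.6,.1);print(H,K)
d=K-H;a=np.arctan2(d[1],d[0]);print(np.degrees(a),np.hypot(*d[:2]))
y=a+np.radians(135)
for q in(-135,-120,-105,-90,-75,-60,-45):print(q,H[:2]+.085*np.array([np.cos(y+np.radians(q)),np.sin(y+np.radians(q))]))
print("spot",H[:2]-.072*np.array([np.cos(y),np.sin(y)]))
E
```

```text
time_s: 2.4
position: [0.4527, 0.0715, 0.2112]
tool_rot: [[-0.171, 0.985, 0.001], [0.985, 0.171, 0.0], [-0.0, 0.001, -1.0]]
wrist_force: [0.9, 0.4, 0.6]
gripper_width: 0.0854
grasp_force: 0.0
cap [ 0.615  -0.2902  0.1684]
[0.5232 0.1031 0.05  ] [0.4764 0.0293 0.1   ]
-122.36445582579515 0.0874236722712459
-135 [0.4777 0.0313]
-120 [0.4979 0.022 ]
-105 [0.5197 0.0182]
-90 [0.5418 0.0202]
-75 [0.5627 0.0278]
-60 [0.5808 0.0406]
-45 [0.595  0.0576]
spot [0.453  0.0874]
```

```bash
python3 -m inch '[{"ax":0,"ay":0,"az":0,"tx":0.012,"ty":-0.0205,"tz":0,"fingers":1},{"ax":0,"ay":0,"az":0,"tx":0.012,"ty":-0.0205,"tz":0,"fingers":1},{"ax":0,"ay":0,"az":0,"tx":0,"ty":0,"tz":-0.03,"fingers":1},{"ax":0,"ay":0,"az":0,"tx":0,"ty":0,"tz":-0.03,"fingers":1},{"ax":0,"ay":0,"az":0,"tx":0,"ty":0,"tz":-0.03,"fingers":1},{"ax":0,"ay":0,"az":0,"tx":0,"ty":0,"tz":-0.03,"fingers":0.6},{"ax":0,"ay":0,"az":0,"tx":0,"ty":0,"tz":-0.025,"fingers":0.4},{"ax":0,"ay":0,"az":0,"tx":0,"ty":0,"tz":0,"fingers":0.1},{"ax":0,"ay":0,"az":0,"tx":0,"ty":0,"tz":0,"fingers":0},{"ax":0,"ay":0,"az":0,"tx":0,"ty":0,"tz":0,"fingers":0},{"ax":0,"ay":0,"az":0,"tx":0,"ty":0,"tz":0,"fingers":0},{"ax":0,"ay":0,"az":0,"tx":0,"ty":0,"tz":0,"fingers":0}]' 25
```

```text
time_s: 3.5
position: [0.4762, 0.0326, 0.0674]
tool_rot: [[-0.175, 0.985, 0.001], [0.985, 0.175, -0.0], [-0.0, 0.001, -1.0]]
wrist_force: [-5.5, -1.3, 7.2]
gripper_width: 0.0168
grasp_force: 24.7
```

```bash
python3 -m inch '[{"ax":0,"ay":0,"az":0,"tx":0.0101,"ty":-0.0047,"tz":0,"fingers":0},{"ax":0,"ay":0,"az":0,"tx":0.0101,"ty":-0.0047,"tz":0,"fingers":0},{"ax":0,"ay":0,"az":0,"tx":0.0109,"ty":-0.0019,"tz":0,"fingers":0},{"ax":0,"ay":0,"az":0,"tx":0.0109,"ty":-0.0019,"tz":0,"fingers":0},{"ax":0,"ay":0,"az":0,"tx":0.011,"ty":0.001,"tz":0,"fingers":0},{"ax":0,"ay":0,"az":0,"tx":0.011,"ty":0.001,"tz":0,"fingers":0}]'
python3 -m inch '[{"ax":0,"ay":0,"az":0,"tx":0.0104,"ty":0.0038,"tz":0,"fingers":0},{"ax":0,"ay":0,"az":0,"tx":0.0104,"ty":0.0038,"tz":0,"fingers":0},{"ax":0,"ay":0,"az":0,"tx":0.009,"ty":0.0064,"tz":0,"fingers":0},{"ax":0,"ay":0,"az":0,"tx":0.009,"ty":0.0064,"tz":0,"fingers":0}]'
python3 -m inch '[{"ax":0,"ay":0,"az":0,"tx":0.0071,"ty":0.0085,"tz":0,"fingers":0},{"ax":0,"ay":0,"az":0,"tx":0.0071,"ty":0.0085,"tz":0,"fingers":0},{"ax":0,"ay":0,"az":0,"tx":0,"ty":0,"tz":0,"fingers":0},{"ax":0,"ay":0,"az":0,"tx":0,"ty":0,"tz":0,"fingers":0}]'
```

```text
time_s: 4.0
position: [0.5402, 0.0212, 0.0671]
tool_rot: [[-0.175, 0.985, -0.001], [0.985, 0.175, 0.0], [0.0, -0.0, -1.0]]
wrist_force: [-3.8, 8.4, 0.1]
gripper_width: 0.0167
grasp_force: 24.9
time_s: 4.33
position: [0.5798, 0.0422, 0.0672]
tool_rot: [[-0.175, 0.985, 0.001], [0.985, 0.175, 0.0], [0.0, 0.001, -1.0]]
wrist_force: [-0.9, 4.5, -1.9]
gripper_width: 0.0167
grasp_force: 24.7
time_s: 4.67
position: [0.5929, 0.0596, 0.0667]
tool_rot: [[-0.175, 0.984, -0.001], [0.984, 0.175, 0.0], [0.0, -0.001, -1.0]]
wrist_force: [-5.7, 1.3, 5.8]
gripper_width: 0.0167
grasp_force: 26.3
```

```bash
python3 -m inch '[{"ax":0,"ay":0,"az":0,"tx":0,"ty":0,"tz":0,"fingers":0.4},{"ax":0,"ay":0,"az":0,"tx":0,"ty":0,"tz":0,"fingers":0.4},{"ax":0,"ay":0,"az":0,"tx":0,"ty":0,"tz":0,"fingers":0.5},{"ax":0,"ay":0,"az":0,"tx":0,"ty":0,"tz":0.03,"fingers":0.5},{"ax":0,"ay":0,"az":0,"tx":0,"ty":0,"tz":0.04,"fingers":0.6},{"ax":0,"ay":0,"az":0,"tx":0,"ty":0,"tz":0.04,"fingers":1},{"ax":0,"ay":0,"az":0,"tx":0,"ty":0,"tz":0.04,"fingers":1},{"ax":0,"ay":0,"az":0,"tx":0.003,"ty":-0.04,"tz":0,"fingers":1},{"ax":0,"ay":0,"az":0,"tx":0.003,"ty":-0.04,"tz":0,"fingers":1},{"ax":0,"ay":0,"az":0,"tx":0.003,"ty":-0.04,"tz":0,"fingers":1},{"ax":0,"ay":0,"az":0,"tx":0.003,"ty":-0.04,"tz":0,"fingers":1},{"ax":0,"ay":0,"az":0,"tx":0.003,"ty":-0.04,"tz":0,"fingers":1}]'
python3 - <<'E'
from h import *
np.set_printoptions(precision=4,suppress=True)
t=imaging.read_camera("top");s=imaging.read_camera("side")
for p,n in((t,"t"),(s,"s")):
  for q in("spot",):
    for g in spotter.masks_of(q,p)[:2]:
      ys,xs=np.nonzero(g["mask"]);print(n,q,round(g["confidence"],2),g["bbox"],xs.mean(),ys.mean())
  print(proj(p,[.453,.0874,.098]))
c=np.zeros((600,800,3),np.uint8)
c[:,:400]=cv2.resize(t["img"][170:290,160:240,::-1],(400,600),interpolation=cv2.INTER_CUBIC)
c[:520,400:]=cv2.resize(s["img"][120:250,160:260,::-1],(400,520),interpolation=cv2.INTER_CUBIC)
cv2.imwrite("pics/c2.png",c)
E
```

```text
time_s: 5.67
position: [0.6082, -0.1432, 0.2163]
tool_rot: [[-0.175, 0.985, 0.001], [0.985, 0.175, -0.0], [-0.0, 0.001, -1.0]]
wrist_force: [-0.1, 0.1, -0.2]
gripper_width: 0.0853
grasp_force: 0.0
t spot 0.58 [207.2, 251.5, 16.2, 18.3] 214.40932642487047 260.62176165803106
[214.1372 261.0832]
s spot 0.67 [178.5, 193.6, 19.4, 27.2] 187.03542234332426 207.28882833787466
[185.8153 198.6455]
```

View pics/c2.png

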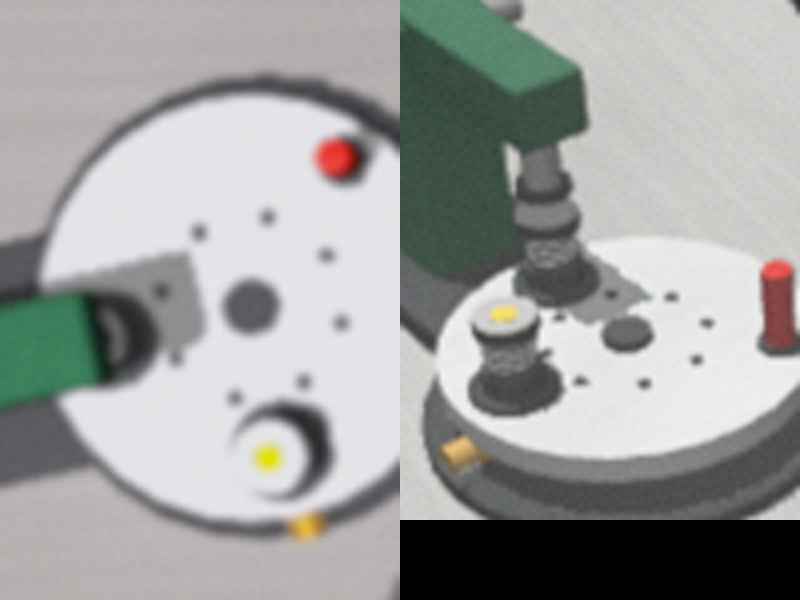

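The table has turned: the yellow spot shows at top (213.6,261.6) and side (186,198.5), within 1 px of the prediction, and the knob is in its new corner. Next is the gauge.

```bash
python3 -m inch '[{"ax":0,"ay":0,"az":0,"tx":0.0015,"ty":-0.0365,"tz":0,"fingers":1},{"ax":0,"ay":0,"az":0,"tx":0.0015,"ty":-0.0365,"tz":0,"fingers":1},{"ax":0,"ay":0,"az":0,"tx":0.0015,"ty":-0.0365,"tz":0,"fingers":1},{"ax":0,"ay":0,"az":0,"tx":0.0015,"ty":-0.0365,"tz":0,"fingers":1},{"ax":0,"ay":0,"az":0,"tx":0,"ty":0,"tz":0,"fingers":1},{"ax":0,"ay":0,"az":0,"tx":0,"ty":0,"tz":0,"fingers":1}]'
python3 - <<'E'
from h import *
s=imaging.read_camera("side");print(manip.sense()["position"])
cv2.imwrite("pics/c3.png",cv2.resize(s["img"][180:350,280:430,::-1],(530,600),interpolation=cv2.INTER_CUBIC))
E
```

```text
time_s: 6.37
position: [0.6142, -0.2874, 0.2156]
tool_rot: [[-0.174, 0.985, -0.0], [0.985, 0.174, 0.0], [0.0, -0.0, -1.0]]
wrist_force: [-0.2, -0.3, 0.4]
gripper_width: 0.0856
grasp_force: 0.0
[ 0.61434222 -0.28625651  0.21571328]
```

View pics/c3.png

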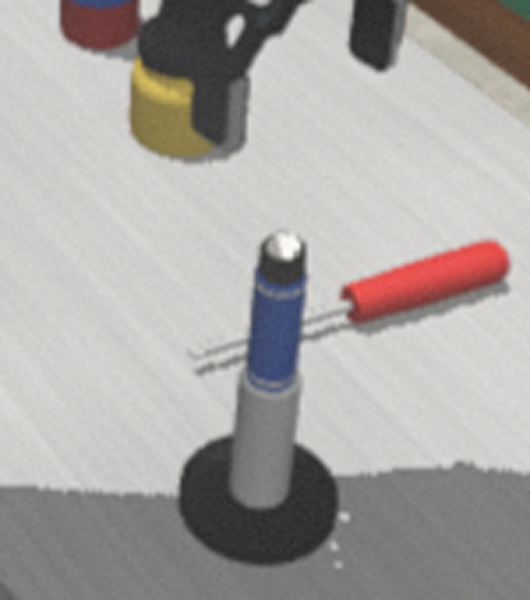

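The fingers (crop (210,110) and (375,40)) straddle the cap at (285,245). I'll descend and grip.

```bash
python3 -m inch '[{"ax":0,"ay":0,"az":0,"tx":0,"ty":-0.002,"tz":-0.03,"fingers":1},{"ax":0,"ay":0,"az":0,"tx":0,"ty":0,"tz":-0.03,"fingers":1},{"ax":0,"ay":0,"az":0,"tx":0,"ty":0,"tz":-0.03,"fingers":1},{"ax":0,"ay":0,"az":0,"tx":0,"ty":0,"tz":-0.016,"fingers":1},{"ax":0,"ay":0,"az":0,"tx":0,"ty":0,"tz":0,"fingers":0.4},{"ax":0,"ay":0,"az":0,"tx":0,"ty":0,"tz":0,"fingers":0.2},{"ax":0,"ay":0,"az":0,"tx":0,"ty":0,"tz":0,"fingers":0},{"ax":0,"ay":0,"az":0,"tx":0,"ty":0,"tz":0,"fingers":0},{"ax":0,"ay":0,"az":0,"tx":0,"ty":0,"tz":0,"fingers":0},{"ax":0,"ay":0,"az":0,"tx":0,"ty":0,"tz":0,"fingers":0},{"ax":0,"ay":0,"az":0,"tx":0,"ty":0,"tz":0,"fingers":0},{"ax":0,"ay":0,"az":0,"tx":0,"ty":0,"tz":0,"fingers":0}]' 40
```

```text
time_s: 7.42
position: [0.6147, -0.2895, 0.1115]
tool_rot: [[-0.175, 0.985, 0.002], [0.985, 0.175, -0.001], [-0.001, 0.002, -1.0]]
wrist_force: [-1.4, 0.6, 6.3]
gripper_width: 0.0226
grasp_force: 38.9
```

```bash
python3 -m inch '[{"ax":0,"ay":0,"az":0,"tx":0,"ty":0,"tz":0.01,"fingers":0},{"ax":0,"ay":0,"az":0,"tx":0,"ty":0,"tz":0.01,"fingers":0},{"ax":0,"ay":0,"az":0,"tx":0,"ty":0,"tz":0.015,"fingers":0},{"ax":0,"ay":0,"az":0,"tx":0,"ty":0,"tz":0.02,"fingers":0},{"ax":0,"ay":0,"az":0,"tx":0,"ty":0,"tz":0.025,"fingers":0},{"ax":0,"ay":0,"az":0,"tx":0,"ty":0,"tz":0.025,"fingers":0},{"ax":0,"ay":0,"az":0,"tx":0,"ty":0,"tz":0.015,"fingers":0},{"ax":0,"ay":0,"az":0,"tx":0,"ty":0,"tz":0,"fingers":0},{"ax":0,"ay":0,"az":0,"tx":0,"ty":0,"tz":0,"fingers":0}]'
python3 -m inch '[{"ax":0,"ay":0,"az":0,"tx":-0.005,"ty":0.012,"tz":0,"fingers":0},{"ax":0,"ay":0,"az":0,"tx":-0.01,"ty":0.024,"tz":0,"fingers":0},{"ax":0,"ay":0,"az":0,"tx":-0.015,"ty":0.036,"tz":0,"fingers":0},{"ax":0,"ay":0,"az":0,"tx":-0.015,"ty":0.036,"tz":0,"fingers":0},{"ax":0,"ay":0,"az":0,"tx":-0.015,"ty":0.036,"tz":0,"fingers":0},{"ax":0,"ay":0,"az":0,"tx":-0.015,"ty":0.036,"tz":0,"fingers":0},{"ax":0,"ay":0,"az":0,"tx":-0.015,"ty":0.036,"tz":0,"fingers":0},{"ax":0,"ay":0,"az":0,"tx":-0.015,"ty":0.036,"tz":0,"fingers":0},{"ax":0,"ay":0,"az":0,"tx":-0.015,"ty":0.036,"tz":0,"fingers":0},{"ax":0,"ay":0,"az":0,"tx":-0.015,"ty":0.03,"tz":0,"fingers":0},{"ax":0,"ay":0,"az":0,"tx":-0.01,"ty":0.02,"tz":0,"fingers":0},{"ax":0,"ay":0,"az":0,"tx":-0.005,"ty":0.01,"tz":0,"fingers":0}]'
python3 -m inch '[{"ax":0,"ay":0,"az":0,"tx":-0.007,"ty":0.014,"tz":0,"fingers":0},{"ax":0,"ay":0,"az":0,"tx":-0.006,"ty":0.014,"tz":0,"fingers":0},{"ax":0,"ay":0,"az":0,"tx":0,"ty":0,"tz":0,"fingers":0},{"ax":0,"ay":0,"az":0,"tx":0,"ty":0,"tz":0,"fingers":0},{"ax":0,"ay":0,"az":0,"tx":0,"ty":0,"tz":0,"fingers":0}]'
python3 - <<'E'
from h import *
t=imaging.read_camera("top");s=imaging.read_camera("side");print(manip.sense()["position"])
c=np.zeros((600,800,3),np.uint8)
c[:,:400]=cv2.resize(t["img"][200:320,170:250,::-1],(400,600),interpolation=cv2.INTER_CUBIC)
c[:,400:]=cv2.resize(s["img"][100:220,145:225,::-1],(400,600),interpolation=cv2.INTER_CUBIC)
cv2.imwrite("pics/c4.png",c)
P=manip.sense()["position"]
for dz in(-.0915,0):print(proj(s,P+[0,0,dz]))
E
```

```text
time_s: 8.17
position: [0.6143, -0.2894, 0.2308]
tool_rot: [[-0.175, 0.985, 0.001], [0.985, 0.175, -0.001], [-0.001, 0.001, -1.0]]
wrist_force: [-0.2, -0.1, -1.8]
gripper_width: 0.0224
grasp_force: 39.5
time_s: 9.17
position: [0.4621, 0.0607, 0.2288]
tool_rot: [[-0.177, 0.984, -0.002], [0.984, 0.177, 0.0], [0.001, -0.002, -1.0]]
wrist_force: [-0.2, -0.2, -1.8]
gripper_width: 0.0226
grasp_force: 39.5
time_s: 9.58
position: [0.4514, 0.086, 0.2295]
tool_rot: [[-0.174, 0.985, -0.001], [0.985, 0.174, -0.0], [-0.0, -0.001, -1.0]]
wrist_force: [0.2, 0.7, -2.3]
gripper_width: 0.0225
grasp_force: 39.6
[0.45144516 0.08596661 0.22962726]
[182.86855974 182.84533118]
[176.7663023 142.5715937]
```

View pics/c4.png

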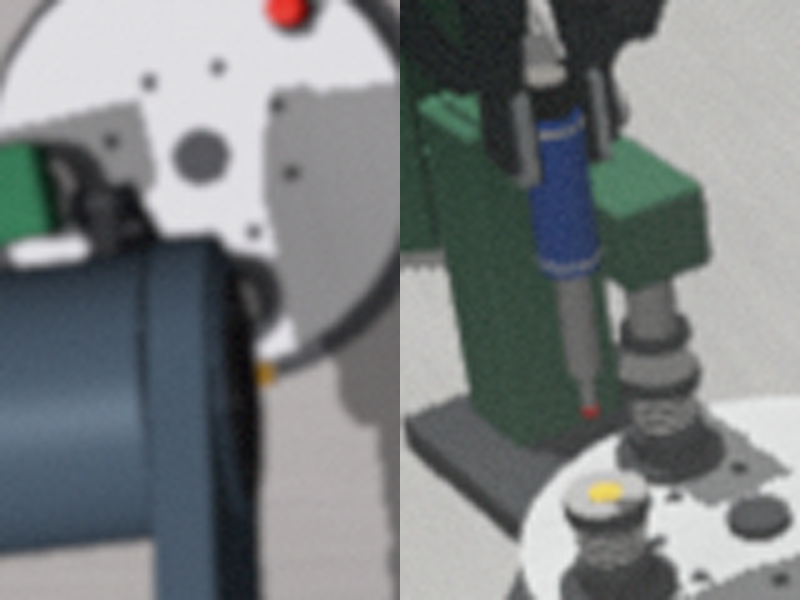

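The side crop shows the gauge upright, its tip at (183.4,182.5) and the spot at (186,198.4). The arm hides the spot in the top view.

Run:
```python
from h import *
np.set_printoptions(precision=4,suppress=True)
t=imaging.read_camera("top");s=imaging.read_camera("side")
print("spot tri",tri(t,(213.7,261.5),s,(186,198.5)),"top",onz(t,213.7,261.5,.098),"side",onz(s,186,198.5,.098))
P=manip.sense()["position"];print(P,proj(s,[P[0],P[1],.098]),proj(s,P-[0,0,.0875]))
print("tip ball at its height (side)",onz(s,183.4,182.3,P[2]-.0875))
```

```text
spot tri [0.4528 0.0882 0.098 ] top [0.452  0.0884 0.098 ] side [0.4535 0.0877 0.098 ]
[0.4514 0.0861 0.2298] [185.2851 199.1719] [182.5446 181.095 ]
tip ball at its height (side) [0.4513 0.081  0.1423]
```

```bash
python3 -m inch '[{"ax":0,"ay":0,"az":0,"tx":0.0005,"ty":0.002,"tz":-0.01,"fingers":0},{"ax":0,"ay":0,"az":0,"tx":0,"ty":0,"tz":-0.01,"fingers":0},{"ax":0,"ay":0,"az":0,"tx":0,"ty":0,"tz":-0.008,"fingers":0},{"ax":0,"ay":0,"az":0,"tx":0,"ty":0,"tz":-0.004,"fingers":0},{"ax":0,"ay":0,"az":0,"tx":0,"ty":0,"tz":0,"fingers":0},{"ax":0,"ay":0,"az":0,"tx":0,"ty":0,"tz":0,"fingers":0},{"ax":0,"ay":0,"az":0,"tx":0,"ty":0,"tz":0,"fingers":0},{"ax":0,"ay":0,"az":0,"tx":0,"ty":0,"tz":0,"fingers":0}]'
python3 - <<'E'
from h import *
f=[]
for i in range(4):
    s=imaging.read_camera("side");q=manip.sense();f.append(np.r_[q["wrist_force"],q["position"]])
print(np.round(f,4))
c=cv2.resize(s["img"][160:220,160:220,::-1],(600,600),interpolation=cv2.INTER_CUBIC)
cv2.imwrite("pics/c5.png",c)
E
```

```text
time_s: 10.45
position: [0.4519, 0.0888, 0.1982]
tool_rot: [[-0.175, 0.985, 0.001], [0.985, 0.175, 0.0], [-0.0, 0.001, -1.0]]
wrist_force: [-0.3, -0.1, -1.2]
gripper_width: 0.0225
grasp_force: 39.6
[[ 0.042   0.4403 -1.6878  0.4519  0.0888  0.1982]
 [ 0.7388  0.0292 -2.2569  0.4518  0.0887  0.1982]
 [-0.794   0.8338 -1.9574  0.4518  0.0887  0.1982]
 [ 0.6867  0.4163 -1.9938  0.4518  0.0887  0.1981]]
```

View pics/c5.png

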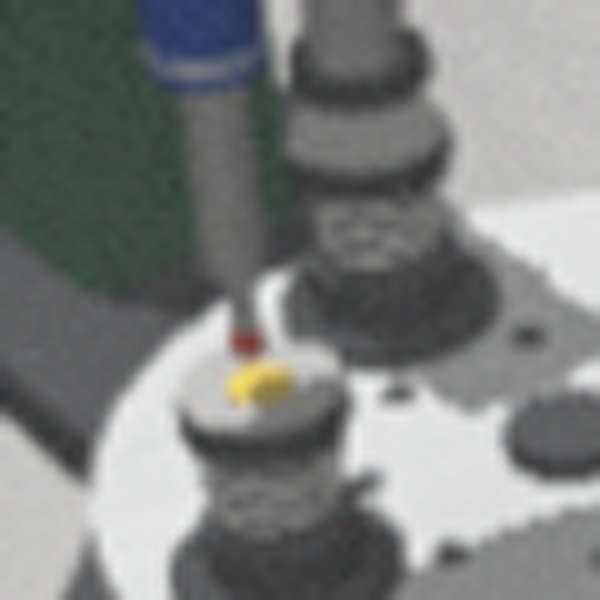

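The ball's underside is at px (184.7,195.5), just above the spot centre at (186,198.5), and slightly to the left. I'll shift it a little and lower in steps, watching the force.

```bash
cat > f.py <<'E'
from h import *
f=[]
for i in range(8):
    s=imaging.read_camera("side");q=manip.sense();f.append(np.r_[q["wrist_force"],q["position"]])
print(np.round(np.mean(f,0),4))
E
python3 -m inch '[{"ax":0,"ay":0,"az":0,"tx":0.001,"ty":-0.0006,"tz":-0.003,"fingers":0},{"ax":0,"ay":0,"az":0,"tx":0,"ty":0,"tz":-0.003,"fingers":0},{"ax":0,"ay":0,"az":0,"tx":0,"ty":0,"tz":-0.002,"fingers":0},{"ax":0,"ay":0,"az":0,"tx":0,"ty":0,"tz":0,"fingers":0},{"ax":0,"ay":0,"az":0,"tx":0,"ty":0,"tz":0,"fingers":0}]'
python3 f.py
python3 -m inch '[{"ax":0,"ay":0,"az":0,"tx":0,"ty":0,"tz":-0.002,"fingers":0},{"ax":0,"ay":0,"az":0,"tx":0,"ty":0,"tz":-0.001,"fingers":0},{"ax":0,"ay":0,"az":0,"tx":0,"ty":0,"tz":0,"fingers":0},{"ax":0,"ay":0,"az":0,"tx":0,"ty":0,"tz":0,"fingers":0}]'
python3 f.py
python3 - <<'E'
from h import *
s=imaging.read_camera("side")
cv2.imwrite("pics/c6.png",cv2.resize(s["img"][160:220,160:220,::-1],(600,600),interpolation=cv2.INTER_CUBIC))
E
```

```text
time_s: 11.07
position: [0.4526, 0.0881, 0.1897]
tool_rot: [[-0.175, 0.985, -0.0], [0.985, 0.175, -0.0], [0.0, -0.0, -1.0]]
wrist_force: [-0.7, -0.1, -1.8]
gripper_width: 0.0225
grasp_force: 39.6
[-0.1302 -0.0516 -1.9214  0.4527  0.0881  0.1899]
time_s: 11.8
position: [0.4527, 0.0881, 0.1869]
tool_rot: [[-0.175, 0.985, 0.0], [0.985, 0.175, 0.0], [-0.0, 0.0, -1.0]]
wrist_force: [-0.4, -0.4, -0.2]
gripper_width: 0.0229
grasp_force: 39.7
[ 0.2643  0.3843 -0.105   0.4527  0.0881  0.187 ]
```

View pics/c6.png

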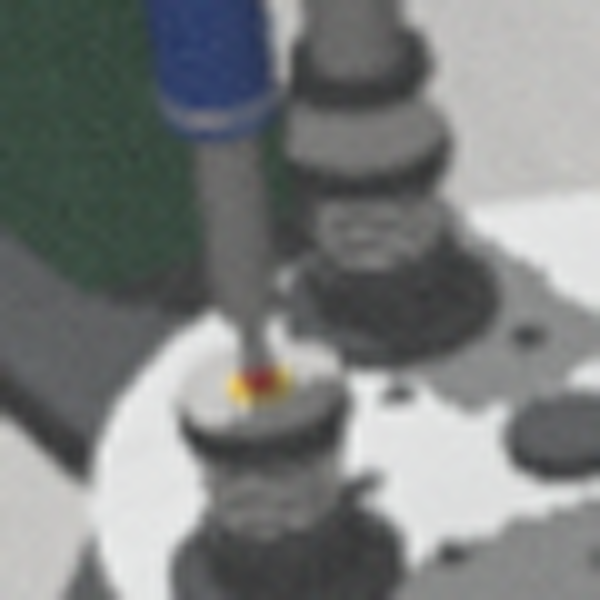

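The ball rests on the yellow, about centred at crop (262,380) against the spot at (260,385). It is about 3.2 mm in, so another 3.8 mm is needed.

```bash
python3 -m inch '[{"ax":0,"ay":0,"az":0,"tx":0,"ty":0,"tz":-0.002,"fingers":0},{"ax":0,"ay":0,"az":0,"tx":0,"ty":0,"tz":-0.0018,"fingers":0},{"ax":0,"ay":0,"az":0,"tx":0,"ty":0,"tz":0,"fingers":0},{"ax":0,"ay":0,"az":0,"tx":0,"ty":0,"tz":0,"fingers":0},{"ax":0,"ay":0,"az":0,"tx":0,"ty":0,"tz":0,"fingers":0}]'
python3 f.py
python3 - <<'E'
from h import *
s=imaging.read_camera("side")
cv2.imwrite("pics/c7.png",cv2.resize(s["img"][100:220,140:260,::-1],(600,600),interpolation=cv2.INTER_CUBIC))
E
```

```text
time_s: 12.67
position: [0.4527, 0.0881, 0.1831]
tool_rot: [[-0.175, 0.985, -0.0], [0.985, 0.175, -0.0], [-0.0, -0.0, -1.0]]
wrist_force: [0.7, 0.4, 1.4]
gripper_width: 0.0231
grasp_force: 39.8
[0.3359 0.0252 0.8686 0.4527 0.0881 0.1831]
```

View pics/c7.png

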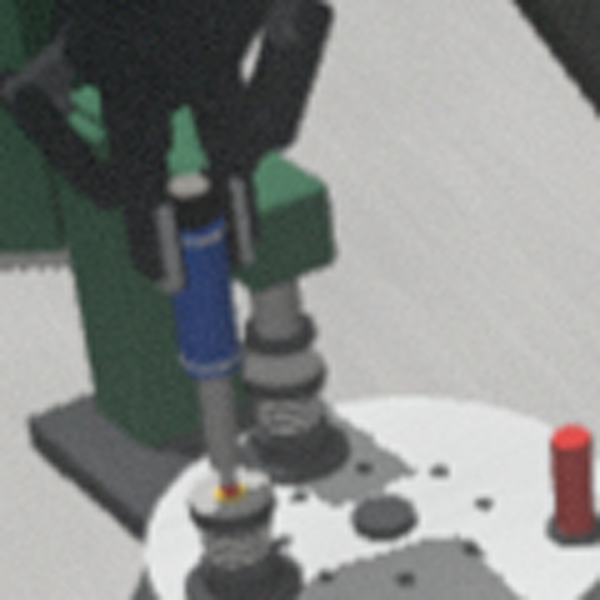

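```bash
python3 -m inch '[{"ax":0,"ay":0,"az":0,"tx":0,"ty":0,"tz":-0.0007,"fingers":0},{"ax":0,"ay":0,"az":0,"tx":0,"ty":0,"tz":0,"fingers":0},{"ax":0,"ay":0,"az":0,"tx":0,"ty":0,"tz":0,"fingers":0},{"ax":0,"ay":0,"az":0,"tx":0,"ty":0,"tz":0,"fingers":0}]'
python3 f.py; python3 f.py
python3 -c "
from station import manip
print(manip.finish_job())"
```

```text
time_s: 13.45
position: [0.4527, 0.0881, 0.1824]
tool_rot: [[-0.175, 0.985, 0.0], [0.985, 0.175, 0.0], [-0.0, 0.0, -1.0]]
wrist_force: [0.3, 0.9, 0.2]
gripper_width: 0.0222
grasp_force: 39.8
[ 0.3498 -0.0085  1.0276  0.4527  0.0881  0.1824]
[0.5404 0.1963 1.2734 0.4526 0.0881 0.1824]
the job is handed in; nothing more can be done
None
```

The job is handed in: I turned the table one position, and the gripper is holding the gauge upright on the yellow spot with its tip pushed in about 6.5–7 mm (half way is 7 mm), judging by the wrist force; no verdict was shown.

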